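# Fit the setting die onto its keyed post and hold it home

## Task

Pull the setting die with the wide knurled collar up out of its cup in the wooden holder, slip its hollow end over the post of the bench mount and turn the collar until a keyway hidden in its bore drops over the cross pin. Push it fully home against the spring washer and finish while still holding it pushed home; do not let go. Leave the plain punch in its cup and the other things where they are.

Things in the scene. Friction and masses are not known exactly. Their poses are not given: they have to be found in the camera images.
- die_grip (a point): Middle of the knurled collar of the setting die, on its axis; z up along the tool. Collar 38 mm across, 34 mm high. The die is an upright steel tool 118 mm long, 0.18 to 0.33 kg. This point is 87 mm above its flat open lower end and 31 mm below the top of its slim nose (14 to 22 mm across). Below the collar: a plain sleeve 36 mm across, 70 mm long.
- die_foot (a point): Centre of the die's open lower end (axes as die_grip, 87 mm below it), at the start on the cup's floor 8 mm above the bench. The bore is 20 mm across, 64 mm deep; in it, unseen from outside, run four straight keyways, full length, 8 mm wide, out to 15.5 mm from the axis, 90 degrees apart at +x, +y, -x, -y.
- punch_mid (a point): Middle of the plain punch, a smooth steel tool 114 mm high without knurling: foot 34 mm across, narrow 22 mm waist, 28 mm smooth head. It stands in the other cup of the holder and stays there. The point is 57 mm above its foot, on its axis.
- holder: Fixed wooden holder; origin at the centre of its underside on the bench. Base 76 mm (x) by 172 mm (y); two upright round cups at +45 and -45 mm on its y axis, 52 mm across outside, 44 mm inside, rims 55 mm and floors 8 mm above the bench. Either tool may be in either cup.
- mount: Fixed grey bench mount, base plate 100 x 100 x 12 mm with four screw heads; origin at the centre of its underside on the bench. On its vertical axis (z) stands the steel post with the spring washer round its foot. Its x and y do not tell the direction of the post's cross pin.
- post_tip (a point): Tip of the post on its axis, 80 mm above the bench. The post is 18 mm across, its last 8 mm coned down to 10 mm.
- pin_mid (a point): Where the 4 mm thick cross pin passes through the post's axis, 50 mm above the bench; the pin reaches 14 mm from the axis on two opposite sides, in an unknown level direction (axes do not tell it). At a wrong angle the die's lower end rests on the pin, 52 mm above the bench; with a keyway within 5 degrees of the pin (10 if well centred) it drops to the washer. At most 90 degrees of turning, either way, finds one.
- seat (a point): Point on the post's axis, 24 mm above the bench: where the centre of the die's lower end is when the die is fully home.
- ejector (a joint): Sprung washer round the foot of the post (40 mm across, 4 mm thick), in m: 0 = up, its top 32 mm above the bench; 0.008 = pressed fully down on its stop, its top 24 mm above the bench. It pushes up with about 5 N when up and 11 N when fully down, and lifts the die again if that is let go.
- linen_tape: Roll of cream linen tape lying flat, 66 mm across, 30 mm high; origin at the centre of its underside. Bystander.
- sanding_block: Brown cork sanding block 56 x 96 x 33 mm; origin at the centre of its underside. Bystander.
- thread_spool: Upright wooden spool of white thread, 41 mm across, 50 mm high; origin at the centre of its underside. Bystander.
Mind the look-alikes: they are no part of the job. Leave any pink look-alike of the part that bears punch_mid alone.

How it is judged:
By the outcome, as a careful person would: the job done as asked, in the order asked, and still so for the second after the job is handed in, while the arm keeps its last pose, push and grip.
It also fails if it takes over 58 s, if anything falls off the work surface, if the arm or the gripper's body presses on something with over 40 N, if the wrist force passes 120 N, or if a joint passes its speed limit or range.

## Robot

A 6-joint arm with a two-finger parallel gripper is mounted at the origin on the work surface; the furniture and walls round the work are solid. World frame = base frame: x ahead of the robot, y to its left, z up, the work surface at z = 0. Lengths are in mm, angles in rad, forces in N, time in s.
With the tool pointing down it reaches from about 275 to 825 mm from the base axis. Payload 4.9 kg.
Tool frame: the origin (TCP) lies at the very end of the fingers, on their centre line; the grasp point (between the pads) lies 19 mm behind it; z points along the fingers, y is the direction in which the jaws open and shut (so a half turn about z gives the same grasp; the last joint's range is limited). The gripper opens to 85 mm and grips with 20 to 120 N. Pads are 22 mm wide; open, the fingers measure 114 mm over their backs; the gripper's body (76 mm by 85 mm) begins 54 mm behind the grasp point. The pads swing forward as they close: fully open they stand 13 mm farther back than shut.
Start: joints at [-1.267, 0.326, -0.193, 1.052, 0, 1.437], TCP at [233.185, -498.14, 231.281] pointing down, gripper open.
Joint ranges: [-2.65, 2.65], [-0.97, 1.79], [-1.3, 1.35], [-1.93, 2.1], [-1.47, 1.37], [-3.14, 3.14]. Speed limits (rad/s): [2.57, 2.57, 3.14, 3.14, 3.14, 3.14].

## Interface

Orientations are given as [roll, pitch, yaw] about the fixed x, y, z axes, in that order (R = Rz(yaw) Ry(pitch) Rx(roll)).
In Python, from bench import bot, solve_ik, imaging gives the robot as it stands. Calls block until the motion is done:
- bot.move_ptp(position, orientation): joint-space move of the TCP to a pose.
- bot.movel(position, rot=None, max_speed=150, threshold=None): straight line of the TCP; rot=None keeps the orientation; max_speed is the mean speed in mm/s. With threshold (N) it stops when the force on the tool has changed by that much, and returns True; else False.
- bot.move_j(angles): joint-space move.
- bot.grip(opening, effort=None): opening from 0.0 (shut) to 1.0 (fully open); effort is the grip in N (None keeps the last); returns when the fingers have stopped.
- bot.dwell(seconds).
- solve_ik(position, orientation): joint angles nearest the present ones, or None.
- bot.get_state(): the state.
- imaging.capture(name): name is "scene" or "side" or "wrist"; returns the picture (400x640x3 uint8, blue, green, red); there is no depth.
- imaging.camera_model(name): a dict with "K" (3x3 intrinsics, pixels), "position" and "rotation" of the camera in the world. Camera axes: x right, y up, looking along -z (the intrinsics and any distortion apply to the point x, -y, -z); pixel columns grow to the right and rows downward; lengths in mm; the calibration is good to about 2 mm. A picture is of the moment at which its call begins: read the wrist's pose just before it. camera_model takes no time and is no camera call; for the wrist camera it gives the pose at the moment of the call.
A pose or a line that the arm cannot do raises bot.IKError and nothing moves.
- bot.sign_off(): hands the job in, once; it reports no verdict.
The state is a dict: "t": time; "qpos": joint angles; "joint_velocities": joint speeds; "effort": joint torques, N m; "tcp_pos": TCP position; "orientation": TCP orientation; "contact_force": force on the tool from outside, world axes, zero at the start; "wrist_torque": the same for the moment, N m; "opening": opening from 0.0 (shut) to 1.0 (fully open).
Only numpy, scipy, OpenCV 4.12 (cv2) and the standard library are available. Lean on these libraries where they do the work, as an engineer would, in place of code of your own. Each camera call takes 0.05 s, during which the arm holds its last target.

## Working session

There is one attempt and no reset: what is moved stays moved. The work goes in short steps, each a Python script; the robot and the scene stay as the last script left them, time stands still between calls to the robot, and variables do not carry over. Pictures are saved under pics/ and viewed, and the job is handed in when it is done.

```bash
mkdir -p pics; ls
python3 - <<'E'
from bench import bot, imaging
import cv2, numpy as np
s=bot.get_state(); print(s)
for n in ["scene","side","wrist"]:
    m=imaging.camera_model(n); print(n,m)
    cv2.imwrite(f"pics/{n}0.png",imaging.capture(n))
E
```

```text
pics
{'t': 0.0, 'qpos': array([-1.26721680e+00,  3.26980036e-01, -1.93586747e-01,  1.05202993e+00,
       -8.63891208e-07,  1.43657586e+00]), 'joint_velocities': array([ 0.00010743,  0.00179453, -0.0008177 ,  0.00236252, -0.00122222,
       -0.00131039]), 'effort': array([-1.76734925e-04, -4.43395078e+01,  2.62442529e+01,  1.54990784e-02,
       -4.15058066e-04, -1.28852236e-06]), 'tcp_pos': array([ 232.99082807, -497.55145124,  230.4810878 ]), 'orientation': array([-3.13980834e+00, -2.40067663e-04,  4.37799775e-01]), 'contact_force': array([-0.35088621, -0.01629682,  0.87319725]), 'wrist_torque': array([0.0203726 , 0.04203083, 0.03901285]), 'opening': 1.0012932257574747}
scene {'K': array([[469.26433131,   0.        , 329.12105373],
       [  0.        , 469.26433131, 193.82450883],
       [  0.        ,   0.        ,   1.        ]]), 'position': array([-75.84520709, 641.5907718 , 767.65087216]), 'rotation': array([ 0.89064216,  0.01395255, -2.37310198])}
side {'K': array([[507.97394246,   0.        , 317.17689189],
       [  0.        , 507.97394246, 196.68877555],
       [  0.        ,   0.        ,   1.        ]]), 'position': array([246.44913106, 965.50664292, 650.72351339]), 'rotation': array([ 1.03418399,  0.01405254, -2.85724575])}
wrist {'K': array([[327.85728309,   0.        , 318.59294394],
       [  0.        , 327.85728309, 200.19044262],
       [  0.        ,   0.        ,   1.        ]]), 'position': array([ 298.44796604, -468.22213261,  372.73475292]), 'rotation': array([-0.28600926,  0.00115863, -1.13410573])}
```

View pics/scene0.png

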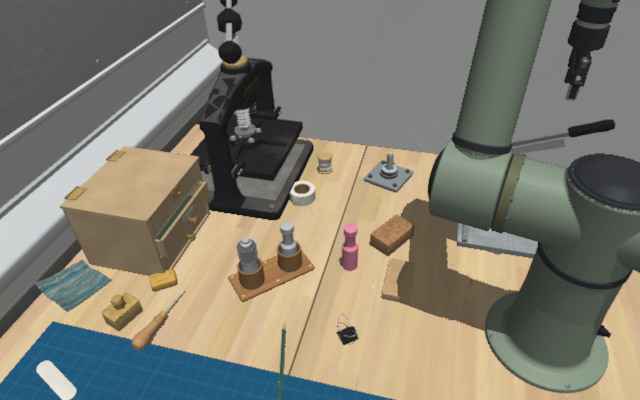

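View pics/side0.png

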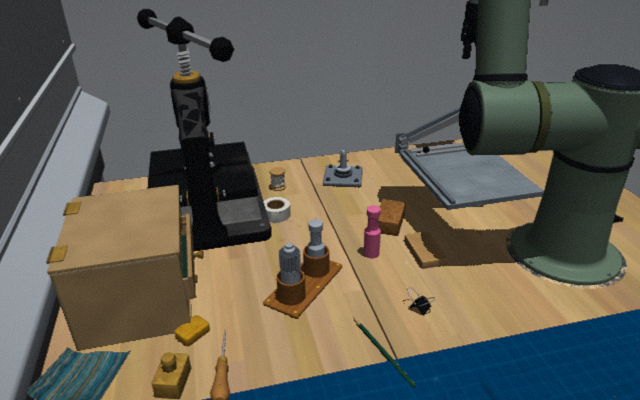

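View pics/wrist0.png

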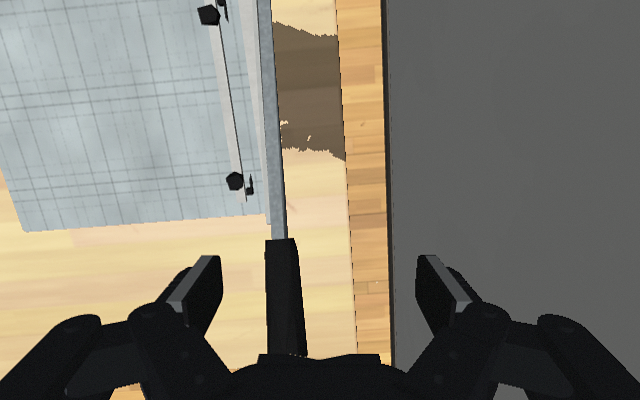

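```bash
cat > h.py <<'E'
import numpy as np, cv2
from scipy.spatial.transform import Rotation as R
from scipy.optimize import least_squares
def rm(r): return R.from_euler('xyz',r).as_matrix()
def proj(m,P):
    P=np.atleast_2d(P); c=(P-m['position'])@rm(m['rotation'])
    c=c*[1,-1,-1]; u=c@m['K'].T; return u[:,:2]/u[:,2:]
def ray(m,px):
    d=np.linalg.inv(m['K'])@[px[0],px[1],1.]; d=d*[1,-1,-1]
    return m['position'], rm(m['rotation'])@d
def onz(m,px,z):
    o,d=ray(m,px); return o+d*(z-o[2])/d[2]
def tri(obs):
    f=lambda P: np.concatenate([(proj(m,P)[0]-px) for m,px in obs])
    r=least_squares(f,[500,0,50]); return r.x, np.round(r.fun,1)
E
python3 - <<'E'
import cv2
from h import *
from bench import imaging
a=cv2.imread('pics/scene0.png'); b=cv2.imread('pics/side0.png')
c1=cv2.resize(a[215:305,215:375],None,fx=5,fy=5,interpolation=cv2.INTER_CUBIC)
c2=cv2.resize(b[195:320,255:395],None,fx=5,fy=4.8,interpolation=cv2.INTER_CUBIC)
cv2.imwrite('pics/c1.png',c1);cv2.imwrite('pics/c2.png',c2)
cv2.imwrite('pics/c3.png',cv2.resize(a[140:200,350:430],None,fx=8,fy=8,interpolation=cv2.INTER_CUBIC))
cv2.imwrite('pics/c4.png',cv2.resize(b[140:200,310:380],None,fx=8,fy=8,interpolation=cv2.INTER_CUBIC))
for n in('scene','side'): 
    m=imaging.camera_model(n); print(n,proj(m,[[0,0,0],[230,-498,230]]), )
ms=imaging.camera_model('scene');print(onz(ms,(272,273),0),onz(ms,(388,176),12),onz(imaging.camera_model('side'),(343,177),12))
E
```

```text
scene [[543.7954506  337.58911881]
 [568.69215659  95.78073379]]
side [[563.29011218 251.31933361]
 [472.30296074  67.70514909]]
[492.831684   246.06558635   0.        ] [ 518.54628362 -185.04417191   12.        ] [ 519.13228588 -177.36235009   12.        ]
```

View pics/c1.png

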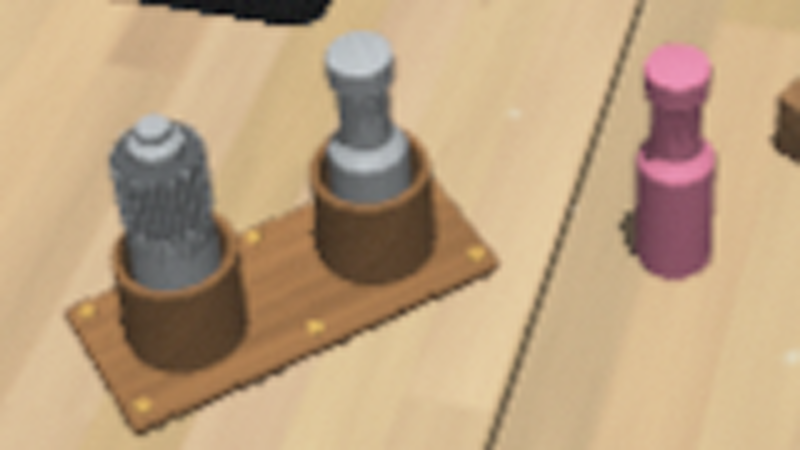

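View pics/c2.png

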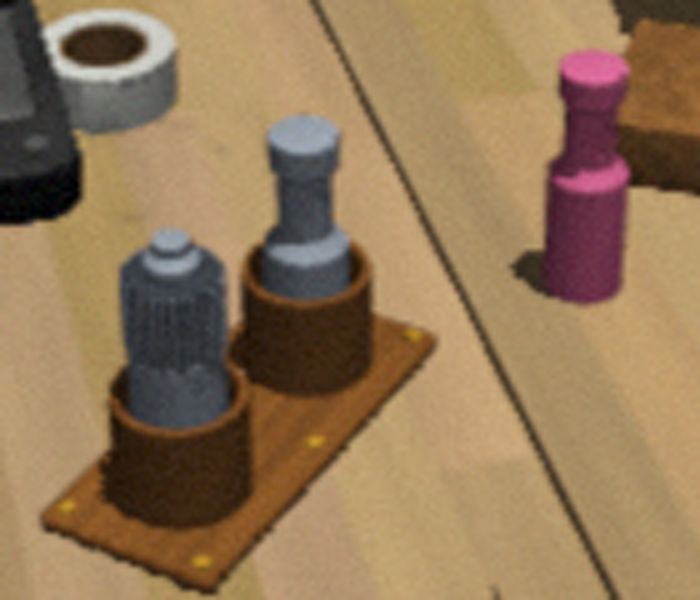

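View pics/c3.png

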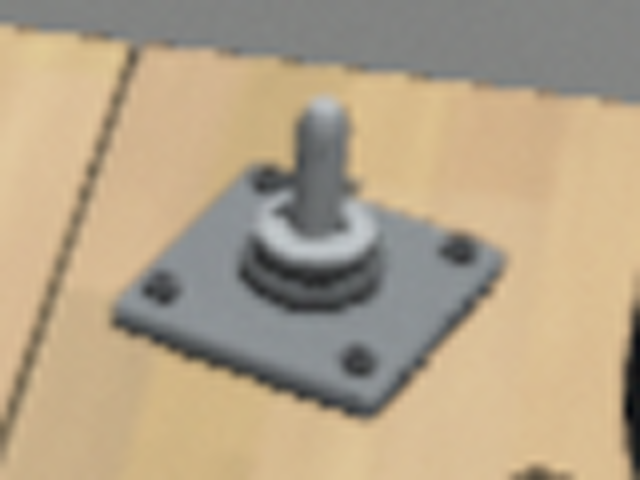

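View pics/c4.png

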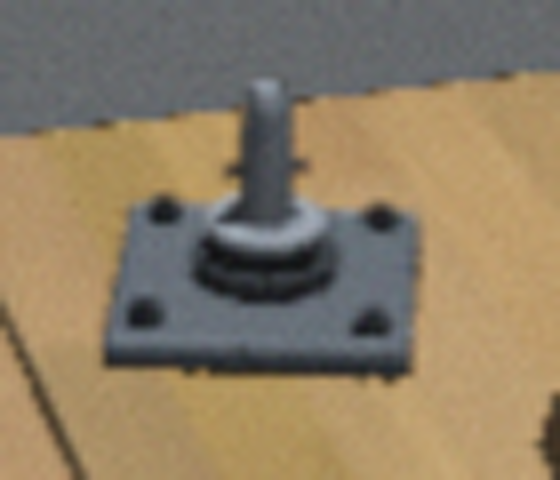

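Run:
```python
from h import *
from bench import imaging, solve_ik
a=imaging.camera_model('scene');b=imaging.camera_model('side')
for n,p,q in [('nose126',(245.6,240.6),(289,245)),('punch122',(287,224),(315.6,222.1)),('tip80',(390.2,152.7),(343.1,150.6)),('washer32',(350+317/8,140+228/8),(310+268/8,140+222/8))]:
    print(n,tri([(a,p),(b,q)]))
for yaw in np.arange(-3,3.2,.5):
    q=solve_ik([456,277,200],[3.1416,0,yaw]); q2=solve_ik([519,-180,180],[3.1416,0,yaw]); print(yaw,None if q is None else np.round(q,2),None if q2 is None else np.round(q2,2))
```

```text
nose126 (array([502.29839301, 290.84994342, 124.72135854]), array([-0.1, -0.4,  0.2,  0.3]))
punch122 (array([480.75508216, 201.90115604, 120.54739758]), array([ 0.1,  0.3, -0.1, -0.2]))
tip80 (array([ 523.64324877, -193.48328889,   80.52740697]), array([-0., -0.,  0.,  0.]))
washer32 (array([ 522.14557224, -194.57053811,   30.13697323]), array([-0. , -0.1,  0. ,  0.1]))
-3.0 [ 0.41  0.32 -0.29  0.97 -0.    0.27] [-0.47  0.36 -0.27  0.93 -0.   -0.61]
-2.5 [ 0.41  0.32 -0.29  0.97 -0.   -0.23] [-0.47  0.36 -0.27  0.93 -0.   -1.11]
-2.0 [ 0.41  0.32 -0.29  0.97 -0.   -0.73] [-0.47  0.36 -0.27  0.93  0.   -1.61]
-1.5 [ 0.41  0.32 -0.29  0.97 -0.   -1.23] [-0.47  0.36 -0.27  0.93  0.   -2.11]
-1.0 [ 0.41  0.32 -0.29  0.97  0.   -1.73] [-0.47  0.36 -0.27  0.93  0.   -2.61]
-0.5 [ 0.41  0.32 -0.29  0.97  0.   -2.23] [-0.47  0.36 -0.27  0.93  0.   -3.11]
0.0 [ 0.41  0.32 -0.29  0.97  0.   -2.73] [-0.47  0.36 -0.27  0.93  0.    2.67]
0.5 [ 0.41  0.32 -0.29  0.97  0.    3.05] [-0.47  0.36 -0.27  0.93  0.    2.17]
1.0 [ 0.41  0.32 -0.29  0.97  0.    2.55] [-0.47  0.36 -0.27  0.93  0.    1.67]
1.5 [ 0.41  0.32 -0.29  0.97  0.    2.05] [-0.47  0.36 -0.27  0.93 -0.    1.17]
2.0 [ 0.41  0.32 -0.29  0.97 -0.    1.55] [-0.47  0.36 -0.27  0.93 -0.    0.67]
2.5 [ 0.41  0.32 -0.29  0.97 -0.    1.05] [-0.47  0.36 -0.27  0.93 -0.    0.17]
3.0 [ 0.41  0.32 -0.29  0.97 -0.    0.55] [-0.47  0.36 -0.27  0.93 -0.   -0.33]
```

Run:
```python
from h import *
from bench import imaging, solve_ik, bot
P=np.array([523,-193.5,190.])
for i,(off,yaw) in enumerate([((-40,0,0),0.9),((0,0,30),-1.81)]):
    bot.move_ptp(P+off,[np.pi,0,yaw]); bot.dwell(.3)
    s=bot.get_state(); m=imaging.camera_model('wrist'); im=imaging.capture('wrist')
    np.save(f'pics/wm{i}.npy',m,allow_pickle=True); cv2.imwrite(f'pics/wm{i}.png',im)
    print(s['t'],s['tcp_pos'],s['qpos'].round(2),m['position'],proj(m,[[523.6,-193.5,80],[522,-194.6,32]]))
```

```text
1.9167 [ 482.81287036 -194.20599398  190.04353135] [-0.52  0.3  -0.34  0.93 -0.    1.72] [ 527.84466481 -138.84537925  332.17068636] [[358.04502554 164.51638422]
 [351.31034155 157.21336818]]
5.2333 [ 522.9789597  -193.53854663  220.00436914] [-0.49  0.35 -0.19  1.03  0.   -1.82] [ 506.34649577 -264.03439169  362.13705119] [[318.69014181 189.06655378]
 [319.94356723 176.04691915]]
```

View pics/wm0.png

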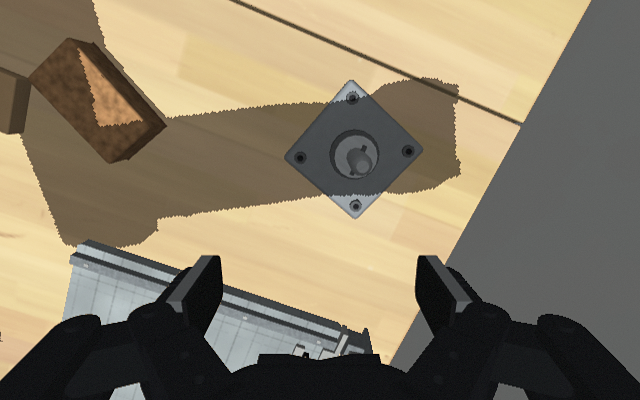

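View pics/wm1.png

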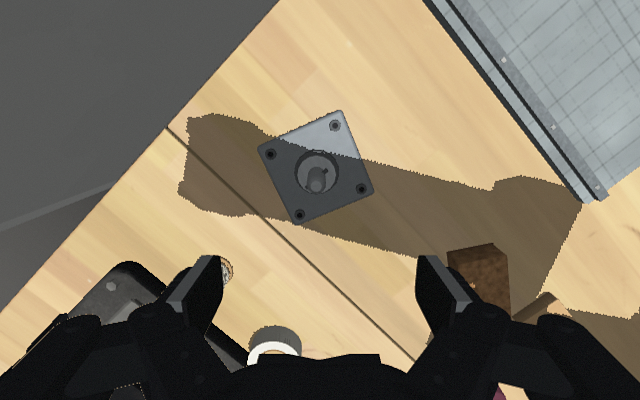

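Run:
```python
from h import *
def st(i,u,v,r=40):
    a=cv2.imread(f'pics/wm{i}.png')[v-r:v+r,u-r:u+r]
    a=np.clip(a.astype(float)*1.7,0,255).astype('uint8')
    return cv2.resize(a,(400,400),interpolation=cv2.INTER_CUBIC) if False else cv2.resize(a,(400,400),interpolation=cv2.INTER_LINEAR)
cv2.imwrite('pics/wmc.png',np.hstack([st(0,356,158,30),st(1,317,176,30)]))
```

```text
(no output)
```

View pics/wmc.png

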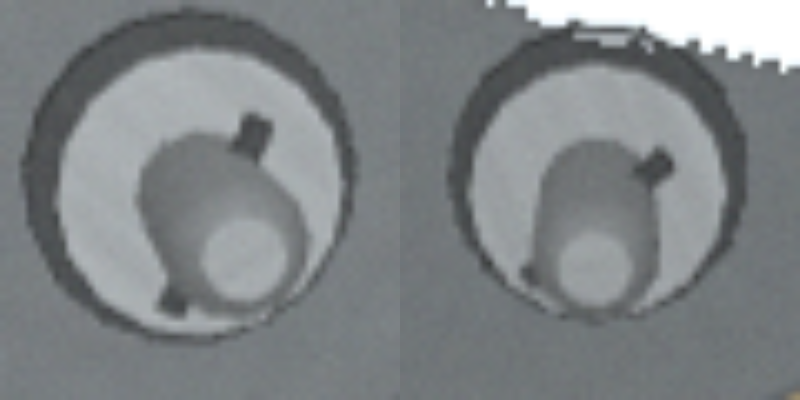

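Run:
```python
from h import *
from bench import imaging
M=[np.load(f'pics/wm{i}.npy',allow_pickle=True).item() for i in (0,1)]
for m,t,w,p1,p2 in [(M[0],(362.75,167),(356,156.3),(364.7,145.7),(351.5,173.75)),(M[1],(316.4,186.5),(316.85,175.1),(325.7,169.25),(306.5,187.25))]:
    a=onz(m,p1,50);b=onz(m,p2,50);d=a-b
    print('tip',onz(m,t,80),'wash',onz(m,w,32),'pinmid',(a+b)/2,np.hypot(*d[:2]),np.degrees(np.arctan2(d[1],d[0]))%180)
```

```text
tip [ 525.29813277 -197.35314022   80.        ] wash [ 525.87312201 -196.61243809   32.        ] pinmid [ 525.49058955 -196.74289877   50.        ] 26.631117383662808 27.975211734448084
tip [ 525.01241314 -196.26243398   80.        ] wash [ 524.84920078 -196.31915182   32.        ] pinmid [ 525.38657059 -197.0997974    50.        ] 25.90922875011163 29.95096430393457
```

Run:
```python
from h import *
from bench import imaging, solve_ik, bot
q=solve_ik([503,289,220.],[np.pi,0,-1.81]); print(q)
bot.move_ptp([503,289,220.],[np.pi,0,-1.81]); bot.dwell(.3)
s=bot.get_state(); m=imaging.camera_model('wrist'); im=imaging.capture('wrist')
np.save('pics/wd.npy',m,allow_pickle=True); cv2.imwrite('pics/wd.png',im)
u=proj(m,[[503,289,126],[503,289,112]]);print(s['t'],s['tcp_pos'],s['qpos'].round(2),u)
v=u[0].astype(int); c=im[v[1]-60:v[1]+40,v[0]-50:v[0]+50]; print(v)
cv2.imwrite('pics/wdc.png',cv2.resize(c,(600,600),interpolation=cv2.INTER_LINEAR))
```

```text
[ 0.39428315  0.3892097  -0.12944099  1.05214563  0.         -0.9373095 ]
7.3417 [503.31964356 288.40492852 220.00210575] [ 0.39  0.39 -0.13  1.05 -0.   -0.94] [[320.09163535 204.71910859]
 [320.01824993 199.51943677]]
[320 204]
```

View pics/wd.png

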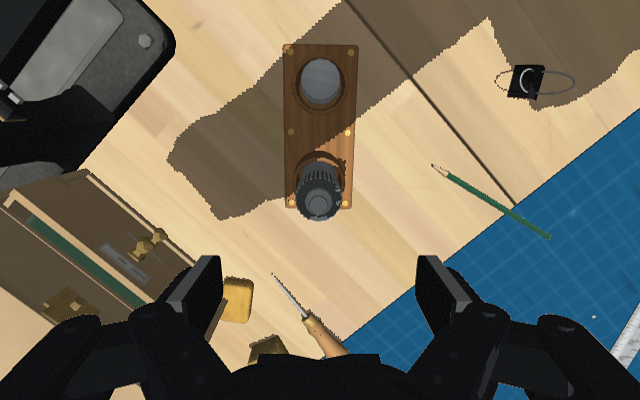

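View pics/wdc.png

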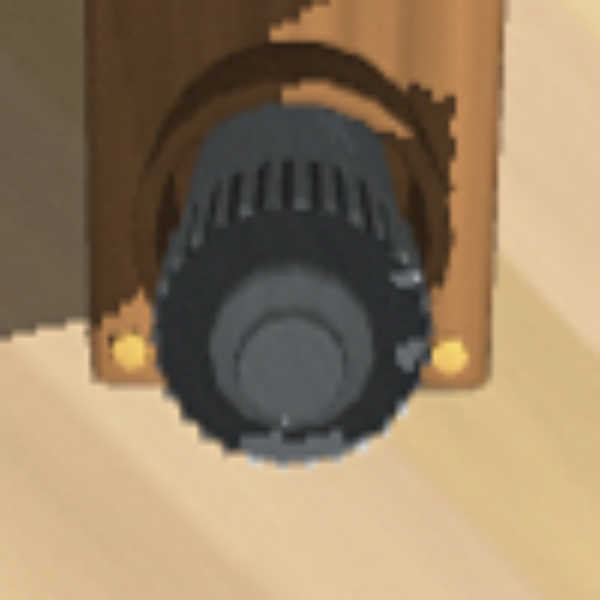

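Run:
```python
from h import *
from bench import imaging, bot
m=np.load('pics/wd.npy',allow_pickle=True).item()
a=onz(m,(318.8,204.7),126);b=onz(m,(318.9,198.2),112);print(a,b)
x,y=(a[:2]+b[:2])/2
bot.movel([x,y,135],max_speed=150); bot.movel([x,y,74],max_speed=70,threshold=12)
s=bot.get_state(); print(s['t'],s['tcp_pos'],s['contact_force'])
bot.grip(0.0,70); s=bot.get_state(); print(s['t'],s['tcp_pos'],s['contact_force'],s['opening'])
for n in('side','wrist'): cv2.imwrite(f'pics/g_{n}.png',imaging.capture(n))
i=cv2.imread('pics/g_side.png')[170:320,230:380]; cv2.imwrite('pics/gc.png',cv2.resize(i,(600,600)))
```

```text
[503.94178362 288.75267641 126.        ] [503.60242758 287.72816355 112.        ]
9.1333 [504.13808742 288.41826557  74.38027054] [ 0.66765946  0.40708445 -0.39174619]
9.6417 [503.99587095 288.38848331  74.52519373] [-0.65575732  0.14533851  4.49991628] 0.4269581894684499
```

View pics/gc.png

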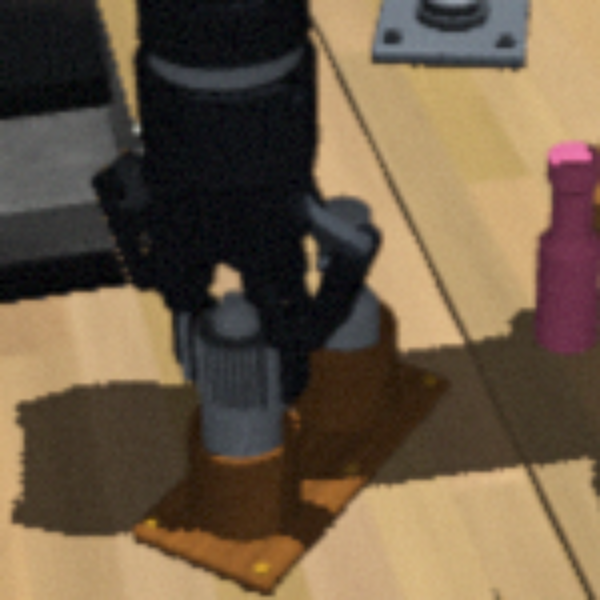

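View pics/g_wrist.png

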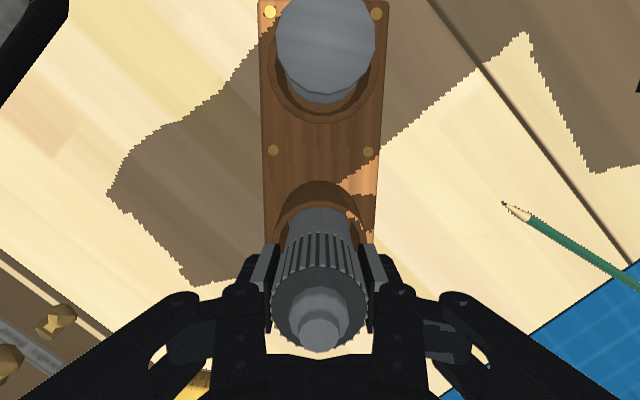

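Run:
```python
from h import *
from bench import imaging, bot
s=bot.get_state(); m=imaging.camera_model('wrist')
p=s['tcp_pos']
print(proj(m,[[p[0],p[1],126],[p[0],p[1],112]]))
bot.movel([p[0],p[1],150],max_speed=100); s=bot.get_state(); print(s['t'],s['contact_force'],s['opening'])
bot.movel([p[0],p[1],220],max_speed=150); 
bot.dwell(.2); s=bot.get_state(); print(s['t'],s['contact_force'],s['wrist_torque'],s['opening'])
m=imaging.camera_model('wrist'); im=imaging.capture('wrist'); p=s['tcp_pos']
dz=p[2]-74.5
print(p,proj(m,[[p[0],p[1],126+dz],[p[0],p[1],112+dz]]))
cv2.imwrite('pics/lift.png',im); cv2.imwrite('pics/liftc.png',cv2.resize(im[220:370,240:400],None,fx=4,fy=4,interpolation=cv2.INTER_LINEAR)); cv2.imwrite('pics/lifts.png',imaging.capture('side'))
```

```text
[[320.4880069  334.40551284]
 [320.30426969 308.76217233]]
10.65 [-0.00418954 -0.5174252  -3.15717089] 0.42939887701785096
11.4667 [-0.37402448  0.00899324 -2.75375441] [ 0.00556703  0.01204607 -0.061731  ] 0.4311842470694089
[503.13353302 288.02778806 218.52412628] [[320.98095656 334.10533977]
 [320.64290552 308.55573625]]
```

View pics/liftc.png

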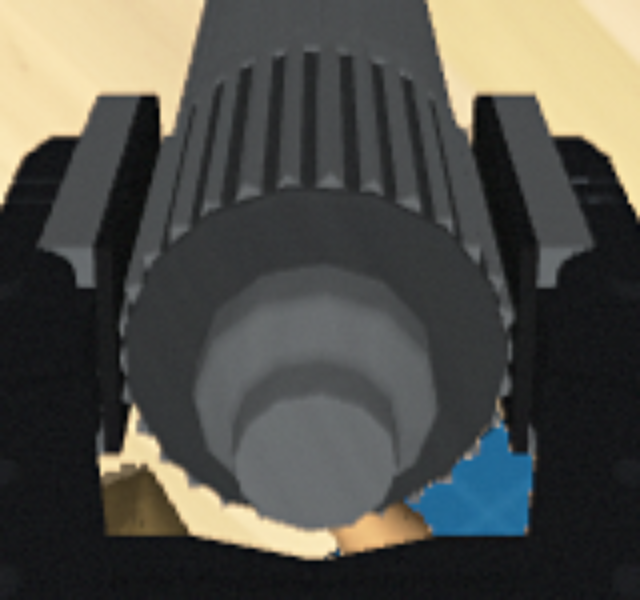

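View pics/lifts.png

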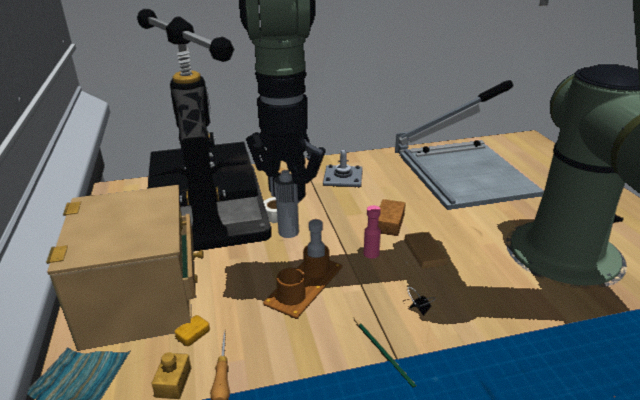

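Run:
```python
from h import *
from bench import imaging, bot
X,Y=525.2,-196.7
bot.move_ptp([X,Y,218],[np.pi,0,-1.81])
s=bot.get_state(); print(s['t'],s['tcp_pos'],s['orientation'],s['qpos'].round(2),s['contact_force'])
bot.movel([X,Y,160],max_speed=100); bot.dwell(.2)
s=bot.get_state(); print(s['t'],s['tcp_pos'],s['contact_force'],s['wrist_torque'])
cv2.imwrite('pics/pre_s.png',cv2.resize(imaging.capture('side')[80:200,280:400],(600,600)));cv2.imwrite('pics/pre_c.png',cv2.resize(imaging.capture('scene')[80:200,330:450],(600,600)))
r=bot.movel([X,Y,114],max_speed=30,threshold=8)
s=bot.get_state(); print(r,s['t'],s['tcp_pos'],s['contact_force'],s['wrist_torque'],s['opening'])
```

```text
13.3333 [ 525.51984818 -195.71584613  218.03127453] [-3.14150701e+00  4.27651823e-04 -1.80855883e+00] [-0.49  0.35 -0.19  1.03  0.   -1.82] [ 0.71240127 -0.11913392 -3.36802106]
14.2667 [ 525.74400424 -196.97715478  160.82691409] [-0.52940675 -0.57925869 -1.96983986] [-0.03147895 -0.02342731 -0.00140179]
True 15.6417 [ 525.22236436 -196.70122373  117.70290081] [0.25794209 0.07150094 5.47333924] [-0.00475243  0.0637552   0.0137565 ] 0.43152679573291436
```

View pics/pre_s.png

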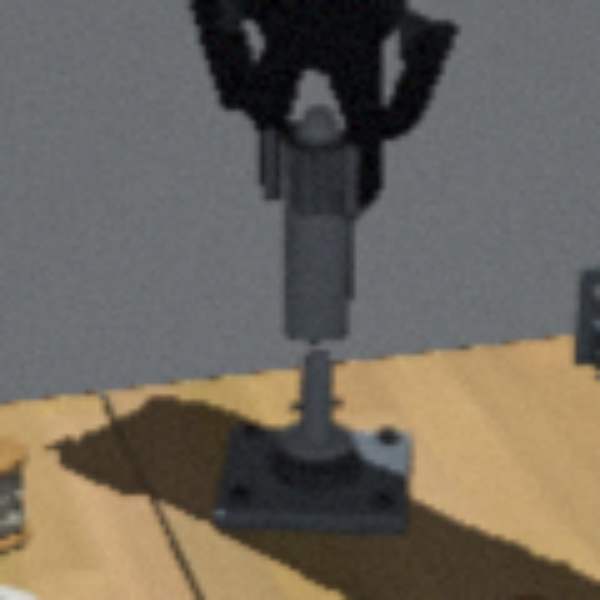

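View pics/pre_c.png

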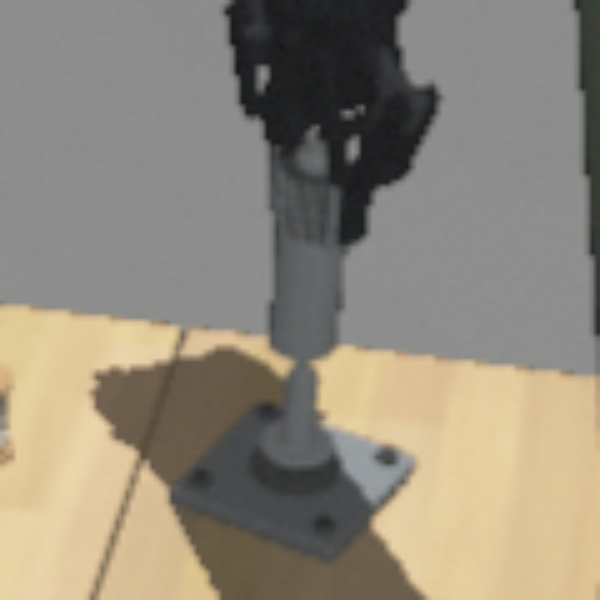

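Run:
```python
from h import *
from bench import imaging, bot
X,Y=525.2,-196.7
z=116.; yaw=-1.81
bot.movel([X,Y,z],max_speed=20)
s=bot.get_state(); print(s['t'],s['tcp_pos'],s['contact_force'])
if s['contact_force'][2]>25: raise SystemExit
for k in range(1,25):
    yaw-=np.radians(4)
    bot.movel([X,Y,z],rot=[np.pi,0,yaw],max_speed=100)
    s=bot.get_state(); print(k,round(s['t'],2),s['tcp_pos'].round(2),s['orientation'][2].round(3),s['contact_force'].round(1),s['wrist_torque'].round(2))
    if s['tcp_pos'][2]<116.6 and s['contact_force'][2]<4 or abs(s['wrist_torque'][2])>1.5 or s['contact_force'][2]>30: break
```

```text
15.8917 [ 525.65826553 -196.95570028  117.41712197] [-2.24670155  1.58346005  9.22670898]
1 16.14 [ 526.08 -197.43  117.6 ] -1.88 [-1.4  0.3  8.7] [-0.05  0.33 -0.08]
2 16.39 [ 525.74 -197.77  117.78] -1.95 [-2.1 -1.  10.5] [-0.1   0.81  0.01]
3 16.64 [ 525.74 -197.71  117.86] -2.02 [-2.8 -0.3 10.7] [-0.09  0.82 -0.05]
4 16.89 [ 525.73 -197.55  117.85] -2.09 [-2.8  0.1 11.5] [ 0.03  0.86 -0.05]
5 17.14 [ 525.62 -197.38  117.84] -2.16 [-3.8  0.9 10.8] [ 0.14  0.97 -0.06]
6 17.39 [ 525.53 -197.35  117.87] -2.229 [-3.8  0.8 11.7] [ 0.15  1.   -0.12]
7 17.64 [ 525.54 -197.55  117.85] -2.299 [-3.4  0.2 11.9] [ 0.05  0.96 -0.09]
8 17.89 [ 525.4  -197.56  117.81] -2.369 [-4.4  0.5 11.7] [ 0.05  1.07 -0.1 ]
9 18.14 [ 525.34 -197.51  117.85] -2.439 [-4.   0.  11.3] [ 0.12  1.08 -0.07]
10 18.39 [ 525.35 -197.37  117.8 ] -2.509 [-4.7  0.1 11.6] [ 0.17  1.03 -0.04]
11 18.64 [ 525.22 -197.39  117.77] -2.579 [-3.8 -0.4 11.4] [ 0.14  1.17 -0.05]
12 18.89 [ 525.11 -197.44  117.66] -2.648 [-3.6  0.3 11.4] [ 0.02  1.11 -0.1 ]
13 19.14 [ 525.1  -197.29  117.53] -2.718 [-3.7  0.3 11.1] [ 0.15  1.17 -0.02]
14 19.39 [ 524.87 -197.02  117.21] -2.788 [-3.2  0.8  8.1] [ 0.19  1.16 -0.1 ]
15 19.64 [ 524.66 -196.07  116.05] -2.856 [-2.1  2.4  2.8] [ 0.64  0.66 -0.23]
```

Run:
```python
from h import *
from bench import imaging, bot
X,Y=525.2,-196.7
yaw=-1.81-np.radians(61)
r=bot.movel([X,Y,112],rot=[np.pi,0,yaw],max_speed=20,threshold=15)
s=bot.get_state(); print(r,round(s['t'],2),s['tcp_pos'].round(2),s['orientation'].round(3),s['contact_force'].round(1),s['wrist_torque'].round(2))
if not r and s['tcp_pos'][2]<113.5:
    r=bot.movel([X,Y,101],max_speed=30,threshold=15)
    s=bot.get_state(); print(r,round(s['t'],2),s['tcp_pos'].round(2),s['orientation'].round(3),s['contact_force'].round(1),s['wrist_torque'].round(2))
```

```text
False 19.99 [ 524.66 -195.99  111.68] [ 3.140e+00 -1.000e-03 -2.874e+00] [-2.6  2.5  2.4] [ 0.79  0.65 -0.17]
True 20.27 [ 524.07 -195.81  106.17] [ 3.139e+00 -2.000e-03 -2.875e+00] [ 1.3 -3.2 -9. ] [-0.61 -0.41 -0.19]
```

Run:
```python
from h import *
from bench import imaging, bot
X,Y=525.2,-196.7
s=bot.get_state(); print(round(s['t'],2),s['tcp_pos'].round(2),s['contact_force'].round(1))
for z in (102,98,95,93,91.5,90.5,89.5,88.5,87.5):
    bot.movel([X,Y,z],max_speed=15); bot.dwell(.15)
    s=bot.get_state(); print(z,round(s['t'],2),s['tcp_pos'].round(2),s['orientation'].round(3),s['contact_force'].round(1),s['wrist_torque'].round(2))
    if s['contact_force'][2]>22: break
```

```text
20.27 [ 524.07 -195.81  106.17] [ 1.3 -3.2 -9. ]
102 20.94 [ 524.8  -196.07  102.08] [ 3.136e+00 -2.000e-03 -2.874e+00] [-3.4  3.7  4.1] [ 0.89  0.96 -0.14]
98 21.51 [ 524.68 -196.16   97.82] [ 3.136e+00 -2.000e-03 -2.874e+00] [-3.3  3.3  4.2] [ 0.9   0.93 -0.21]
95 22.01 [ 524.77 -196.16   95.4 ] [ 3.136e+00 -2.000e-03 -2.874e+00] [-3.8  4.3  8.2] [ 1.07  1.12 -0.22]
93 22.44 [ 524.77 -196.16   93.5 ] [ 3.136e+00 -2.000e-03 -2.874e+00] [-5.8  3.9  9.9] [ 1.02  1.21 -0.23]
91.5 22.84 [ 524.78 -196.12   92.05] [ 3.136e+00 -2.000e-03 -2.874e+00] [-4.7  4.2  9. ] [ 1.    1.26 -0.24]
90.5 23.24 [ 524.82 -196.16   91.3 ] [ 3.137e+00 -2.000e-03 -2.874e+00] [-6.8  5.  10. ] [ 1.16  1.36 -0.2 ]
89.5 23.64 [ 524.8  -196.14   90.55] [ 3.137e+00 -2.000e-03 -2.874e+00] [-5.8  3.8 13.5] [ 1.17  1.44 -0.24]
88.5 24.04 [ 524.91 -196.13   90.46] [ 3.137e+00 -1.000e-03 -2.874e+00] [-8.2  6.5 20.5] [ 1.46  1.94 -0.24]
87.5 24.44 [ 524.96 -196.14   90.35] [ 3.137e+00 -1.000e-03 -2.874e+00] [-10.6   7.4  27.4] [ 1.74  2.42 -0.2 ]
```

Run:
```python
from h import *
from bench import imaging, bot
for X,Y,z in ((524.4,-196.1,87.5),(524.0,-195.9,87.3)):
    bot.movel([X,Y,z],max_speed=10); bot.dwell(.3)
    s=bot.get_state(); print(round(s['t'],2),s['tcp_pos'].round(2),s['orientation'].round(3),s['contact_force'].round(1),s['wrist_torque'].round(2),s['opening'])
a=imaging.capture('side');b=imaging.capture('scene');cv2.imwrite('pics/e_side.png',a);cv2.imwrite('pics/e_scene.png',b);cv2.imwrite('pics/e_wrist.png',imaging.capture('wrist'))
cv2.imwrite('pics/ec.png',np.hstack([cv2.resize(a[110:200,300:390],(400,400)),cv2.resize(b[110:200,345:435],(400,400))]))
for n in('side','scene'): print(proj(imaging.camera_model(n),[[524.8,-196.2,24],[524.8,-196.2,142],[524.8,-196.2,94]]))
```

```text
24.99 [ 524.91 -196.06   90.4 ] [ 3.139  0.    -2.874] [-8.6  6.5 25.1] [ 1.41  2.04 -0.19] 0.43280308340099183
25.54 [ 524.83 -196.02   90.38] [ 3.139e+00  1.000e-03 -2.874e+00] [-8.3  5.2 25.5] [ 1.39  1.91 -0.2 ] 0.428743217060334
[[342.67081222 169.4677882 ]
 [343.2120055  128.1059354 ]
 [342.98584401 145.39081038]]
[[389.05611131 169.64062078]
 [392.15726261 131.79969283]
 [390.85008068 147.75021328]]
```

View pics/ec.png

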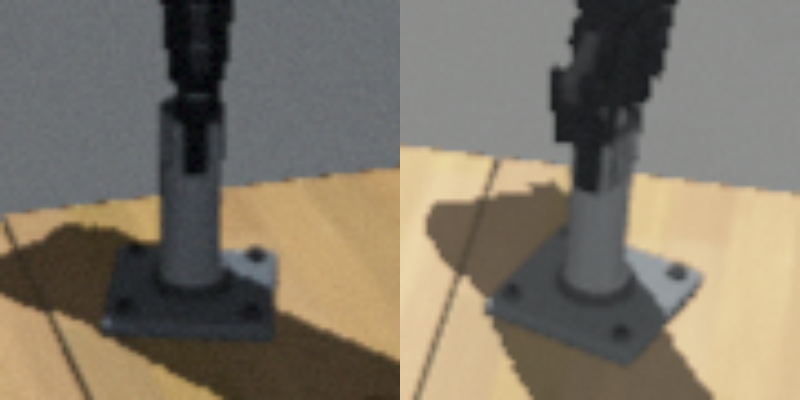

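View pics/e_scene.png

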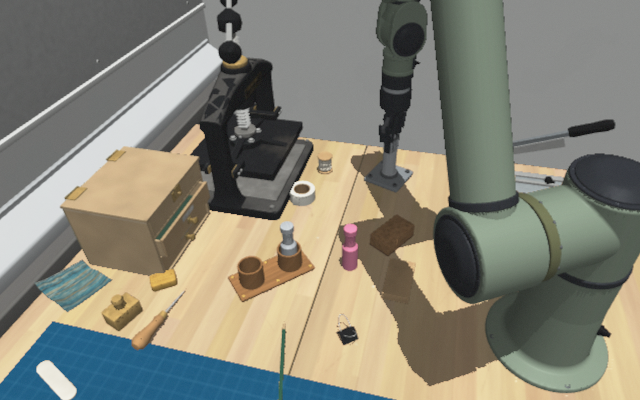

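View pics/e_wrist.png

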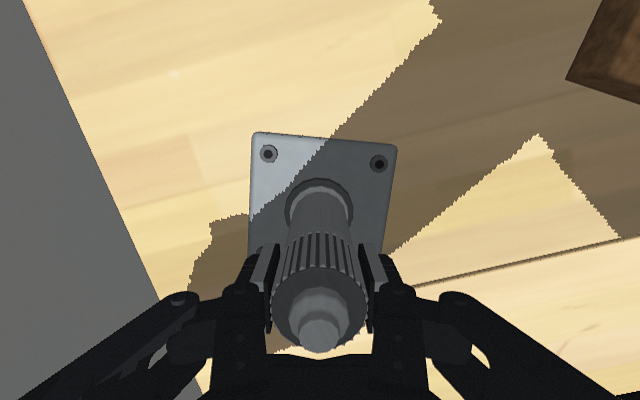

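The side and scene crops show the die down on the mount with the washer compressed, at about (389,172) in the scene view. In the wrist view the nose is at (319,334), the same place in the jaws as when gripped, so it hasn't slipped. In the scene view the punch (288,245), the pink look-alike (350,248) and the bystanders are where they started.

Run:
```python
from bench import bot
s=bot.get_state(); print(s['t'],s['tcp_pos'],s['contact_force'])
print(bot.sign_off())
```

```text
25.6917 [ 524.828002   -196.05154151   90.37804273] [-7.68915921  5.72611646 26.75167805]
the job is handed in; nothing more can be done
None
```

The setting die is on the post, fully home against the spring washer and still gripped. I handed it in at 25.7 s.

I lifted the knurled-collar die from its cup and lowered it over the post until it rested on the cross pin. Turning it about 60° brought a keyway over the pin, and it dropped. I then pushed it down onto the stop.

**Last checks:**
- **Seating:** The tool stopped solidly at z = 90.4 mm, against about 90.5 mm expected for fully home, after about 8 mm of spring travel. It was still pushing down with about 26 N at hand-in.
- **Grip:** The wrist view shows the die at the same place in the jaws as when I gripped it, so no slip is visible.
- **Other things:** The punch, the pink look-alike and the bystanders appear unmoved in the last scene picture.

**Disagreements:**
- **Post position:** The fixed cameras put the post about 2–3 mm from where the wrist camera did. I used the wrist value, and the die slid on freely.
- **Home height:** Working from the height where the die rested on the pin would put home about 0.6 mm lower than where it stopped. I trusted the solid stop.
- **Side load:** About 10 N of sideways force and 2.4 N m of moment remain at the wrist. Two small corrections eased this only partly.

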